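# Park the microscope objectives in their colour-coded sockets

## Task

Four microscope objectives stand about on the bench: park each one upright, lens end up, in the socket whose ring has the same colour as its band, standing flat on the floor inside the ring. They are delicate: set each down gently rather than dropping it, never tip one over, and leave the culture dish and the amber bottle where they are.

Things in the scene. Friction and masses are not known exactly. Their poses are not given: they have to be found in the camera images.
- objective_red: Loose microscope objective, standing lens end up: black foot, metal barrel, black grip ring, red band and shoulder, steel nose. 52 mm tall; straight barrel 32 mm across up to 38 mm, then an 18 mm nose. 0.1 to 0.2 kg. Origin: centre of its underside; z up its axis; yaw is free. Grip the barrel 25 to 35 mm above the foot, fingertips clear of the socket's lip.
- objective_yellow: Loose microscope objective, standing lens end up: black foot, metal barrel, black grip ring, yellow band and shoulder, steel nose. 58 mm tall; straight barrel 32 mm across up to 44 mm, then an 18 mm nose. 0.1 to 0.2 kg. Origin: centre of its underside; z up its axis; yaw is free. Grip the barrel 25 to 35 mm above the foot, fingertips clear of the socket's lip.
- objective_green: Loose microscope objective, standing lens end up: black foot, metal barrel, black grip ring, green band and shoulder, steel nose. 64 mm tall; straight barrel 32 mm across up to 50 mm, then an 18 mm nose. 0.1 to 0.2 kg. Origin: centre of its underside; z up its axis; yaw is free. Grip the barrel 25 to 35 mm above the foot, fingertips clear of the socket's lip.
- objective_blue: Loose microscope objective, standing lens end up: black foot, metal barrel, black grip ring, blue band and shoulder, steel nose. 70 mm tall; straight barrel 32 mm across up to 56 mm, then an 18 mm nose. 0.1 to 0.2 kg. Origin: centre of its underside; z up its axis; yaw is free. Grip the barrel 25 to 35 mm above the foot, fingertips clear of the socket's lip.
- socket_red: Socket with a red ring, fixed to the bench: black base plate 72 x 72 x 4 mm with a raised round red lip, 68 mm outer and 52 mm inner diameter, top 9 mm above the bench. The objective stands on the flat floor inside the lip, 4 mm above the bench, with 10 mm to spare all round. Origin: centre of its underside; z up.
- socket_yellow: Socket with a yellow ring, fixed to the bench: black base plate 72 x 72 x 4 mm with a raised round yellow lip, 68 mm outer and 52 mm inner diameter, top 9 mm above the bench. The objective stands on the flat floor inside the lip, 4 mm above the bench, with 10 mm to spare all round. Origin: centre of its underside; z up.
- socket_green: Socket with a green ring, fixed to the bench: black base plate 72 x 72 x 4 mm with a raised round green lip, 68 mm outer and 52 mm inner diameter, top 9 mm above the bench. The objective stands on the flat floor inside the lip, 4 mm above the bench, with 10 mm to spare all round. Origin: centre of its underside; z up.
- socket_blue: Socket with a blue ring, fixed to the bench: black base plate 72 x 72 x 4 mm with a raised round blue lip, 68 mm outer and 52 mm inner diameter, top 9 mm above the bench. The objective stands on the flat floor inside the lip, 4 mm above the bench, with 10 mm to spare all round. Origin: centre of its underside; z up.
- dish: Bystander: closed round culture dish, pale pink with an almost white lid, 61 mm in diameter, 16 mm high, loose. Origin: centre of its underside. Leave it alone.
- bottle: Bystander: small amber glass bottle with a white cap and blank label, 36 mm in diameter, 75 mm high, loose. Origin: centre of its underside. Leave it alone.

How it is judged:
By the outcome, as a careful person would: the job done as asked, in the order asked, and still so for the second after the job is handed in, with the robot touching nothing.
It also fails if it takes over 109 s, if anything falls off the work surface, if the arm or the gripper's body presses on something with over 40 N, if the wrist force passes 120 N, or if a joint passes its speed limit or range.

## Robot

A 7-joint arm with a two-finger parallel gripper is mounted at the origin on the work surface. World frame = base frame: x ahead of the robot, y to its left, z up, the work surface at z = 0. Lengths are in m, angles in rad, forces in N, time in s.
With the tool pointing down it reaches from about 0.4 to 0.875 m from the base axis. Payload 19.3 kg.
Tool frame: the origin (TCP) lies on the mounting face of the last link; the fingertips stand 173 mm ahead of it and the grasp point (between the pads) lies 155 mm ahead of it; y points along the fingers, x is the direction in which the jaws open and shut, and the axes are right-handed (so a half turn about y gives the same grasp; the last joint's range is limited). The gripper opens to 85 mm and grips with 20 to 120 N. Pads are 22 mm wide; open, the fingers measure 114 mm over their backs; the gripper's body (76 mm by 85 mm) begins 54 mm behind the grasp point. The pads swing forward as they close: fully open they stand 13 mm farther back than shut.
Start: joints at [-1.18, 0.521, -0.036, 1.599, 0.021, 1.021, -0.113], TCP at [0.278, 0.56, 0.405] pointing down, gripper open.
Joint ranges: [-2.91, 2.91], [-0.3, 2.13], [-1.5, 1.42], [0.17, 2.43], [-1.26, 4.41], [0.16, 1.93], [-2.52, 2.52]. Speed limits (rad/s): [1.89, 1.89, 2.39, 2.39, 3.01, 3.01, 3.01].

## Interface

Orientations are given as a unit quaternion [x, y, z, w].
In Python, from plant import robot gives the robot as it stands.
- The arm moves only by the tool apply_moves, never from a script. Its argument "plan" is a list of rows, each a list of 4 numbers: the shift along the tool's x, y, z as a fraction of full scale, then the turn about the tool's y as a fraction of full scale. A call has 1 to 12 rows; each row shifts and turns the commanded pose from where the row before left it, along the tool's axes as they then stand; what a row does not reach is not made up. Full scale, the value 1, is 0.025 m for a shift and 5 degrees for a turn. A row lasts 1/12 s, in which the tool goes at most 41.7 mm and 7.16 degrees, less where a joint would pass 70% of its speed; a pose out of reach is approached as far as the arm can. A call with a number of a shift or a turn outside -1 to 1 is refused whole. A call with a gripper value outside its range is refused whole. "claw" is the opening, from 0 (shut) to 1 (fully open), set as the call begins (left out, the last holds). The fingers move at their own pace and stop on an object; "grip_force" is the grip in N (left out, the last holds). Time passes only in rows, so rows that do not move let the fingers close. It gives the time, the measured TCP pose, the force and the opening at its end, in the units of the state.
- robot.read_state(): the state, without advancing time (a new reading comes with each control period).
- robot.read_camera(name): name is "scene" or "top" or "wrist"; returns a dict with "color" (480x640x3 uint8, red, green, blue), "fx", "fy", "cx", "cy" (pixels), "k1" (the pictures are not rectified: a ray, as slopes to the right and down, at radius r is drawn at 1 + k1 r^2 times it, then the intrinsics apply), "world_from_camera" (4x4, takes a point from camera to world coordinates). Camera axes: x right, y down, z forward; pixel columns grow to the right and rows downward; lengths in m; the calibration is good to about 2 mm. A picture is of the moment at which its call begins. There is no depth.
- robot.close_job(): hands the job in, once; it reports no verdict.
The state is a dict: "clock": time; "q": joint angles; "qd": joint speeds; "tau": joint torques, N m; "ee_pos": TCP position; "tool_rot": TCP orientation; "ft_force": force on the tool from outside, world axes, zero at the start; "wrist_torque": the same for the moment, N m; "gripper_width": finger opening in m.
Only numpy, scipy, OpenCV 4.12 (cv2) and the standard library are available. Lean on these libraries where they do the work, as an engineer would, in place of code of your own. Each camera call takes 0.05 s, during which the arm holds its last target.

## Working session

There is one attempt and no reset: what is moved stays moved. The work goes in short steps, Python scripts to look and compute and a tool call to move; the robot and the scene stay as the last step left them, time stands still between calls to the robot, and variables do not carry over. Pictures are saved under pics/ and viewed, and the job is handed in when it is done.

Besides the shell and the picture viewer there is one more tool, called after "Emit:" in YAML: its name, and indented under it one key for each argument. apply_moves: Moves the arm, as the interface text tells. Its arguments: {"type":"object","properties":{"plan":{"type":"array"},"claw":{"type":"number"},"grip_force":{"type":"number"}},"required":["plan"]}

```bash
mkdir -p pics; ls; python3 - <<'E'
from plant import robot
import cv2, numpy as np
s=robot.read_state()
for k in s: print(k,np.round(s[k],4))
for n in ["scene","top","wrist"]:
    c=robot.read_camera(n)
    cv2.imwrite(f"pics/{n}0.png",c["color"][:,:,::-1])
    print(n,c["fx"],c["fy"],c["cx"],c["cy"],c["k1"]);print(np.round(c["world_from_camera"],4))
E
```

```text
pics
clock 0.0
q [-1.1802  0.522  -0.0363  1.6     0.0212  1.0211 -0.1128]
qd [ 0.0015 -0.0018 -0.0009  0.0012  0.0004  0.002   0.0006]
tau [ 7.00000e-04 -9.27093e+01  1.98020e+00 -3.69934e+01  1.78000e-02
  8.10000e-03  0.00000e+00]
ee_pos [0.2779 0.5597 0.4041]
tool_rot [ 0.6012  0.3723 -0.3729 -0.6007]
ft_force [-0.1359  0.039   0.3552]
wrist_torque [0.0085 0.0172 0.0062]
gripper_width 0.0855
scene 470.3246303352497 470.3246303352497 318.7829654279013 238.06030776510406 -0.06979777290502848
[[ 0.1527  0.7042 -0.6934  1.1412]
 [ 0.9883 -0.1069  0.1091 -0.0977]
 [ 0.0027 -0.7019 -0.7123  0.6816]
 [ 0.      0.      0.      1.    ]]
top 607.0647837219136 607.0647837219136 313.2563438185156 245.85061316366276 0.06962489540715336
[[ 0.0146 -0.9952  0.0973  0.393 ]
 [-0.9998 -0.0159 -0.0129  0.0141]
 [ 0.0144 -0.097  -0.9952  1.331 ]
 [ 0.      0.      0.      1.    ]]
wrist 368.3374487748519 368.3374487748519 318.84935354355144 236.78428072791058 -0.0718388159787395
[[ 0.4436  0.8553  0.2677  0.2093]
 [ 0.8962 -0.4239 -0.1308  0.5938]
 [ 0.0016  0.298  -0.9546  0.3737]
 [ 0.      0.      0.      1.    ]]
```

View pics/scene0.png

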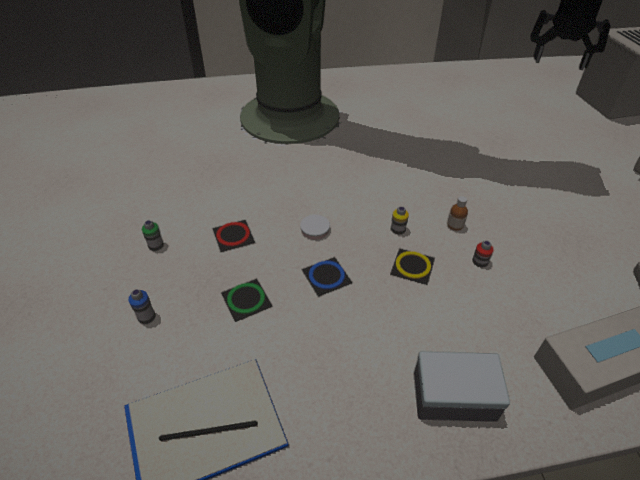

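View pics/top0.png

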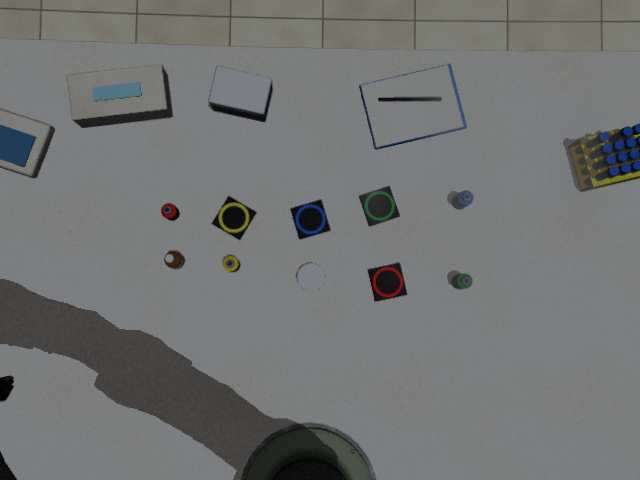

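View pics/wrist0.png

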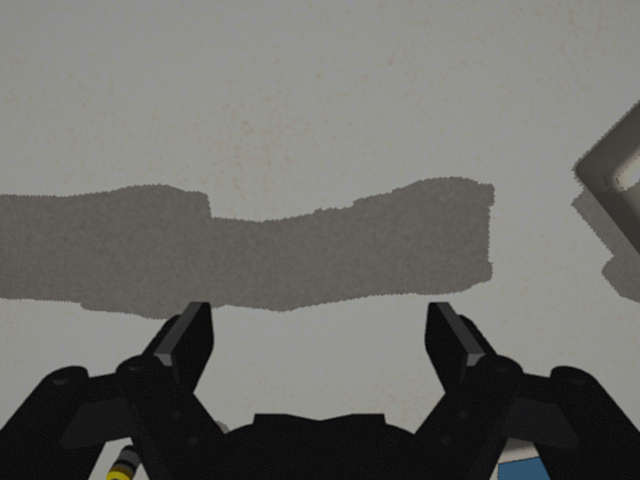

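```bash
python3 - <<'E'
from plant import robot
from scipy.spatial.transform import Rotation as R
import numpy as np
s=robot.read_state()
print(np.round(R.from_quat(s["tool_rot"]).as_matrix(),3))
E
```

```text
[[ 0.445 -0.    -0.896]
 [ 0.896 -0.001  0.445]
 [-0.001 -1.    -0.   ]]
```

```bash
cat > h.py <<'E'
from plant import robot
import cv2, numpy as np
def ray(c,u,v):
    x=(u-c["cx"])/c["fx"]; y=(v-c["cy"])/c["fy"]; a,b=x,y
    for _ in range(20):
        k=1+c["k1"]*(a*a+b*b); a,b=x/k,y/k
    T=c["world_from_camera"]; return T[:3,3],T[:3,:3]@np.array([a,b,1])
def at(c,u,v,z):
    o,d=ray(c,u,v); return (o+d*(z-o[2])/d[2])[:2]
def proj(c,P):
    P=np.atleast_2d(P); T=np.linalg.inv(c["world_from_camera"]); p=P@T[:3,:3].T+T[:3,3]
    a=p[:,:2]/p[:,2:]; a=a*(1+c["k1"]*(a**2).sum(1,keepdims=True))
    return a*c["fx"]+[c["cx"],c["cy"]]
H=dict(red=52,yellow=58,green=64,blue=70)
def state():
    s=robot.read_state(); 
    from scipy.spatial.transform import Rotation as R
    M=R.from_quat(s["tool_rot"]).as_matrix()
    return s,np.array(s["ee_pos"]),M
E
python3 - <<'E'
from h import *
for n in ["top","scene"]:
    c=robot.read_camera(n)
    I=c["color"]; hsv=cv2.cvtColor(I,cv2.COLOR_RGB2HSV); 
    hh,ss,vv=[hsv[:,:,i].astype(int) for i in range(3)]
    for col,(lo,hi) in dict(red=(172,187),yellow=(22,34),green=(50,85),blue=(100,125)).items():
        h2=np.where(hh<15,hh+180,hh) if col=="red" else hh
        m=((h2>=lo)&(h2<=hi)&(ss>110)&(vv>40)).astype(np.uint8)
        k,l,st,ce=cv2.connectedComponentsWithStats(m,connectivity=8)
        for i in range(1,k):
            if st[i,4]<25: continue
            x,y,w,h=st[i,:4]
            if y<150 and n=="top" or (n=="scene" and (y>330 or y<180)): continue
            cx,cy=(x+(w-1)/2,y+(h-1)/2)
            print(n,col,st[i].tolist(),"bbox ctr",cx,cy,"xy z9",np.round(at(c,cx,cy,.009),4),"xy band",np.round(at(c,*ce[i],(H[col]-18)/1e3),4))
    if n=="top":
        b=I[170:310,140:490]; cv2.imwrite("pics/topcrop.png",cv2.resize(b[:,:,::-1],None,fx=2.2,fy=2.2,interpolation=cv2.INTER_CUBIC))
    else:
        b=I[190:330,110:510]; cv2.imwrite("pics/scenecrop.png",cv2.resize(b[:,:,::-1],None,fx=2,fy=2,interpolation=cv2.INTER_CUBIC))
E
```

```text
top red [161, 203, 16, 16, 135] bbox ctr 168.5 210.5 xy z9 [0.5947 0.3142] xy band [0.5897 0.3076]
top red [372, 266, 32, 32, 365] bbox ctr 387.5 281.5 xy z9 [ 0.4468 -0.1659] xy band [ 0.4455 -0.1621]
top yellow [591, 171, 49, 16, 313] bbox ctr 615.0 178.5 xy z9 [ 0.681  -0.6616] xy band [ 0.6733 -0.6463]
top yellow [218, 202, 32, 31, 378] bbox ctr 233.5 217.0 xy z9 [0.5829 0.1726] xy band [0.5781 0.1691]
top yellow [223, 256, 16, 16, 146] bbox ctr 230.5 263.5 xy z9 [0.4808 0.1763] xy band [0.4788 0.1721]
top green [365, 191, 30, 30, 245] bbox ctr 379.5 205.5 xy z9 [ 0.6139 -0.1478] xy band [ 0.6065 -0.144 ]
top green [458, 280, 14, 8, 37] bbox ctr 464.5 283.5 xy z9 [ 0.4453 -0.333 ] xy band [ 0.4421 -0.3226]
top blue [618, 152, 10, 10, 80] bbox ctr 622.5 156.5 xy z9 [ 0.7301 -0.6789] xy band [ 0.7197 -0.6562]
top blue [606, 155, 11, 9, 79] bbox ctr 611.0 159.0 xy z9 [ 0.7243 -0.6541] xy band [ 0.7135 -0.6316]
top blue [633, 161, 7, 9, 56] bbox ctr 636.0 165.0 xy z9 [ 0.7114 -0.7072] xy band [ 0.7011 -0.6844]
top blue [621, 164, 11, 9, 78] bbox ctr 626.0 168.0 xy z9 [ 0.7045 -0.6857
[... 470 characters left out ...]
7] bbox ctr 484.0 249.5 xy z9 [0.567  0.3239] xy band [0.5909 0.3065]
scene yellow [393, 209, 16, 12, 100] bbox ctr 400.5 214.5 xy z9 [0.4432 0.1871] xy band [0.4777 0.1725]
scene yellow [395, 251, 36, 28, 376] bbox ctr 412.5 264.5 xy z9 [0.5833 0.1713] xy band [0.609  0.1597]
scene green [142, 223, 16, 11, 83] bbox ctr 149.5 228.0 xy z9 [ 0.405  -0.3363] xy band [ 0.4496 -0.3216]
scene green [227, 283, 38, 30, 375] bbox ctr 245.5 297.5 xy z9 [ 0.6143 -0.1472] xy band [ 0.6446 -0.1444]
scene blue [309, 260, 36, 29, 379] bbox ctr 326.5 274.0 xy z9 [0.5817 0.0051] xy band [ 0.6192 -0.0018]
scene blue [129, 290, 19, 17, 149] bbox ctr 138.0 298.0 xy z9 [ 0.5873 -0.3396] xy band [ 0.6263 -0.3232]
```

View pics/topcrop.png

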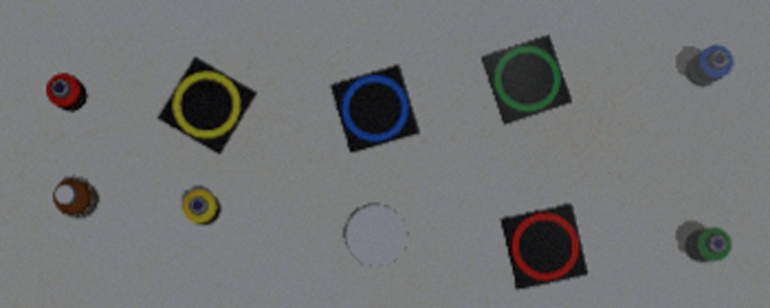

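View pics/scenecrop.png

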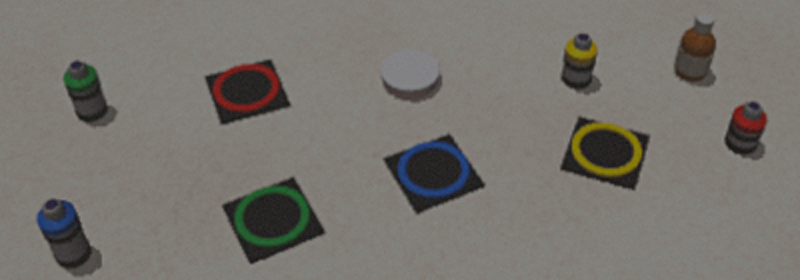

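```bash
python3 - <<'E'
from h import *
T=robot.read_camera("top");S=robot.read_camera("scene")
top=dict(red=(60,87),yellow=(198,205),green=(718,242),blue=(719,58))
sc=dict(red=(753,106),yellow=(583,39),green=(76,66),blue=(58,206))
for k in top:
    u=(np.array(top[k])+.5)/2.2-.5+[140,170]; v=(np.array(sc[k])+.5)/2-.5+[110,190]
    z=H[k]/1e3
    print(k,np.round(at(T,*u,z),4),np.round(at(S,*v,z),4))
# overlay
P=dict(red=(.5915,.306),yellow=(.479,.1705),green=(.4465,-.321),blue=(.625,-.322))
E
```

```text
red [0.5907 0.3076] [0.5878 0.3081]
yellow [0.4787 0.172 ] [0.4793 0.1721]
green [ 0.451  -0.3219] [ 0.4499 -0.3217]
blue [ 0.6265 -0.3229] [ 0.6266 -0.3177]
```

Emit:
apply_moves:
  plan:
    - [-0.1,0.1,-0.4,0]
    - [-0.2,0.2,-0.8,0]
    - [-0.2,0.2,-0.9,0]
    - [-0.2,0.2,-0.9,0]
    - [-0.2,0.2,-0.9,0]
    - [-0.2,0.2,-0.9,0]
    - [-0.2,0.2,-0.9,0]
    - [-0.2,0.2,-0.9,0]
    - [-0.2,0.2,-0.9,0]
    - [-0.2,0.2,-0.9,0]
    - [-0.2,0.2,-0.9,0]
    - [-0.2,0.2,-0.9,0]
  claw: 1
  grip_force: 30

```text
clock: 1.35
ee_pos: [0.482, 0.3933, 0.3468]
tool_rot: [0.601, 0.372, -0.372, -0.601]
ft_force: [0.4, -0.1, 0.7]
gripper_width: 0.0855
```

```bash
cat >> h.py <<'E'
O=dict(red=(.590,.3075),yellow=(.479,.172),green=(.450,-.3218),blue=(.6265,-.3215))
S=dict(red=(.447,-.166),yellow=(.583,.172),green=(.614,-.1475),blue=(.5815,.005))
def to(xy,z):
    s,p,M=state(); d=M.T@(np.array([*xy,z])-p)/.025
    print("t",round(s["clock"],2),"p",np.round(p,4),"jaw",np.round(M[:,0],3),"down",np.round(M[:,1],3),"w",round(s["gripper_width"],4),"F",np.round(s["ft_force"],1),"q1,q7",np.round([s["q"][0],s["q"][6]],2),"UNITS",np.round(d,2))
E
python3 -c "
from h import *
to(O['red'],.30)"
```

```text
t 1.35 p [0.482  0.3933 0.3468] jaw [ 0.445  0.895 -0.   ] down [ 0. -0. -1.] w 0.0855 F [ 0.4 -0.1  0.7] q1,q7 [-0.77  0.32] UNITS [-1.15  1.87 -5.4 ]
```

Emit:
apply_moves:
  plan:
    - [-0.2,0.3,-0.9,0]
    - [-0.2,0.3,-0.9,0]
    - [-0.2,0.3,-0.9,0]
    - [-0.2,0.3,-0.9,0]
    - [-0.2,0.3,-0.9,0]
    - [-0.1,0.2,-0.6,0]
    - [-0.05,0.1,-0.3,0]
    - [0,0.07,0,0]
    - [0,0,0,0]

```text
clock: 2.1
ee_pos: [0.5884, 0.3095, 0.3002]
tool_rot: [-0.601, -0.372, 0.373, 0.601]
ft_force: [-0.5, 1.5, 0.1]
gripper_width: 0.0854
```

```bash
python3 -c "
from h import *
to(O['red'],.183)
c=robot.read_camera('wrist');I=c['color'].copy()
for z in (0,.038,.052):
    u=proj(c,[*O['red'],z])[0]; cv2.circle(I,(int(u[0]),int(u[1])),3,(0,255,255),1); print(z,u)
cv2.imwrite('pics/w1.png',I[:,:,::-1])"
```

```text
t 2.1 p [0.5884 0.3095 0.3002] jaw [ 0.445  0.896 -0.   ] down [-0.001  0.    -1.   ] w 0.0854 F [-0.5  1.5  0.1] q1,q7 [-0.57  0.53] UNITS [-0.04  4.69 -0.1 ]
0 [316.25036663 230.55618729]
0.038 [316.00675274 246.62661988]
0.052 [315.89800874 253.81585877]
```

View pics/w1.png

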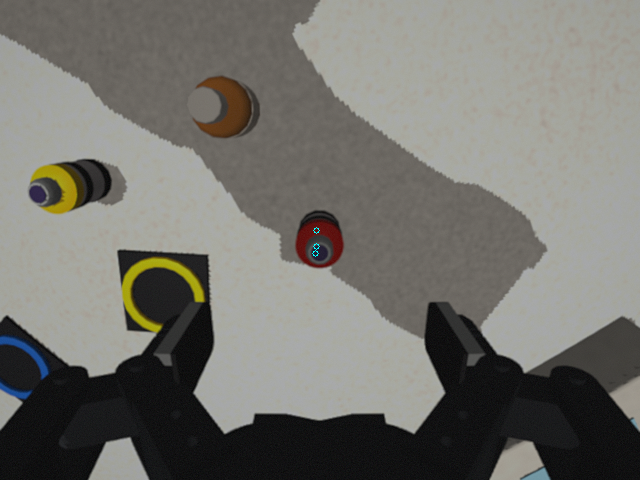

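```bash
python3 -c "
from h import *
c=robot.read_camera('wrist')
p=at(c,320,252,.052);print(p);to(p,.183)"
```

```text
[0.58988506 0.31093643]
t 2.2 p [0.588  0.3103 0.3008] jaw [0.443 0.896 0.001] down [-0.     0.001 -1.   ] w 0.0851 F [ 0.3 -0.1 -0.4] q1,q7 [-0.57  0.53] UNITS [ 0.05  4.71 -0.06]
```

Emit:
apply_moves:
  plan:
    - [0,0.3,-0.05,0]
    - [0,0.6,0,0]
    - [0,0.7,0,0]
    - [0,0.7,0,0]
    - [0,0.7,0,0]
    - [0,0.6,0,0]
    - [0,0.5,0,0]
    - [0,0.3,0,0]
    - [0,0.2,0,0]
    - [0,0.1,0,0]
    - [0,0,0,0]

```text
clock: 3.12
ee_pos: [0.59, 0.3086, 0.1829]
tool_rot: [-0.601, -0.373, 0.373, 0.601]
ft_force: [0.3, 0.7, -0.1]
gripper_width: 0.0853
```

Emit:
apply_moves:
  plan:
    - [0,0,0,0]
    - [0,0,0,0]
    - [0,0,0,0]
    - [0,0,0,0]
    - [0,0,0,0]
    - [0,0,0,0]
    - [0,0,0,0]
    - [0,0,0,0]
    - [0,0,0,0]
    - [0,0,0,0]
  claw: 0
  grip_force: 30

```text
clock: 3.95
ee_pos: [0.5902, 0.3086, 0.1834]
tool_rot: [0.601, 0.373, -0.372, -0.601]
ft_force: [-0.5, -0.4, 5.4]
gripper_width: 0.0312
```

```bash
python3 -c "
from h import *
to(S['red'],.32)
c=robot.read_camera('wrist');I=c['color']
cv2.imwrite('pics/w2.png',I[:,:,::-1])"
```

```text
t 3.95 p [0.5902 0.3086 0.1834] jaw [0.445 0.896 0.001] down [ 0.001  0.    -1.   ] w 0.0312 F [-0.5 -0.4  5.4] q1,q7 [-0.56  0.53] UNITS [-19.55  -5.47  -3.32]
```

View pics/w2.png

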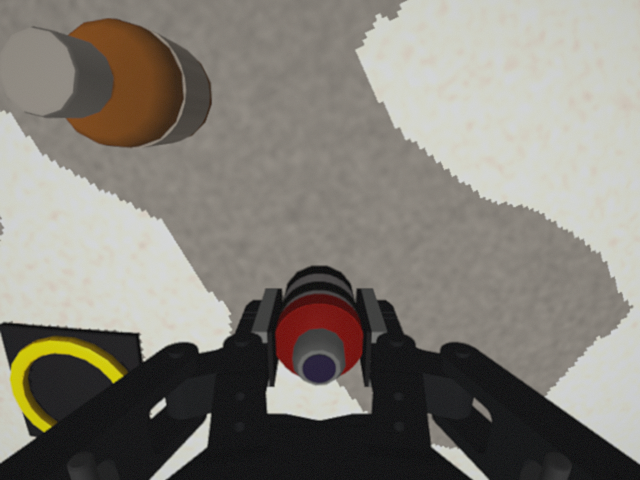

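Emit:
apply_moves:
  plan:
    - [0,-0.1,0,0]
    - [0,-0.3,0,0]
    - [0,-0.6,0,0]
    - [0,-0.8,0,0]
    - [0,-0.9,0,0]
    - [0,-0.9,0,0]
    - [0,-0.7,0,0]
    - [-0.2,-0.4,0,0]
    - [-0.4,-0.2,-0.1,0]
    - [-0.6,-0.1,-0.1,0]
    - [-0.8,0,-0.1,0]
    - [-0.8,0,-0.1,0]

```text
clock: 5.0
ee_pos: [0.567, 0.2398, 0.3076]
tool_rot: [0.601, 0.372, -0.373, -0.601]
ft_force: [-0.0, 0.1, -1.6]
gripper_width: 0.0311
```

Emit:
apply_moves:
  plan:
    - [-0.9,0,-0.2,0]
    - [-0.9,0,-0.2,0]
    - [-0.9,0,-0.2,0]
    - [-0.9,0,-0.2,0]
    - [-0.9,0,-0.2,0]
    - [-0.9,0,-0.2,0]
    - [-0.9,0,-0.2,0]
    - [-0.9,0,-0.2,0]
    - [-0.9,0,-0.2,0]
    - [-0.9,0,-0.2,0]
    - [-0.9,0,-0.2,0]
    - [-0.9,0,-0.2,0]

```text
clock: 6.0
ee_pos: [0.5002, -0.0289, 0.3077]
tool_rot: [-0.601, -0.372, 0.373, 0.601]
ft_force: [0.6, 0.7, -1.7]
gripper_width: 0.0309
```

```bash
python3 -c "
from h import *
to(S['red'],.30)"
```

```text
t 6.0 p [ 0.5002 -0.0289  0.3077] jaw [ 0.445  0.895 -0.001] down [-0.001 -0.    -1.   ] w 0.0309 F [ 0.6  0.7 -1.7] q1,q7 [-0.05  1.04] UNITS [-5.86  0.31 -0.54]
```

Emit:
apply_moves:
  plan:
    - [-0.9,0,-0.1,0]
    - [-0.9,0,-0.1,0]
    - [-0.9,0,-0.1,0]
    - [-0.8,0,-0.1,0]
    - [-0.8,0,-0.1,0]
    - [-0.6,0,-0.04,0]
    - [-0.4,0,0,0]
    - [-0.3,0.1,0,0]
    - [-0.2,0.3,0,0]
    - [-0.06,0.5,0,0]
    - [0,0.5,0,0]
    - [0,0.5,0,0]

```text
clock: 7.0
ee_pos: [0.4483, -0.1639, 0.2594]
tool_rot: [-0.601, -0.373, 0.373, 0.601]
ft_force: [0.6, 0.5, -1.9]
gripper_width: 0.031
```

```bash
python3 -c "
from h import *
to(S['red'],.188)"
```

```text
t 7.0 p [ 0.4483 -0.1639  0.2594] jaw [0.444 0.896 0.   ] down [-0.  0. -1.] w 0.031 F [ 0.6  0.5 -1.9] q1,q7 [0.23 1.33] UNITS [-0.1   2.85  0.01]
```

Emit:
apply_moves:
  plan:
    - [-0.1,0.5,0,0]
    - [0,0.5,0,0]
    - [0,0.5,0,0]
    - [0,0.5,0,0]
    - [0,0.3,0,0]
    - [0,0.2,0,0]
    - [0,0.15,0,0]
    - [0,0.1,0,0]
    - [0,0.06,0,0]
    - [0,0.02,0,0]
    - [0,0,0,0]

```text
clock: 7.92
ee_pos: [0.4474, -0.1666, 0.1899]
tool_rot: [0.601, 0.373, -0.372, -0.601]
ft_force: [-1.2, -0.1, -2.1]
gripper_width: 0.0312
```

```bash
python3 -c "
from h import *
to(S['red'],.188)
c=robot.read_camera('wrist');I=c['color']
cv2.imwrite('pics/w3.png',I[:,:,::-1])"
```

```text
t 7.92 p [ 0.4474 -0.1666  0.1899] jaw [0.445 0.896 0.   ] down [ 0. -0. -1.] w 0.0312 F [-1.2 -0.1 -2.1] q1,q7 [0.24 1.33] UNITS [0.01 0.08 0.03]
```

View pics/w3.png

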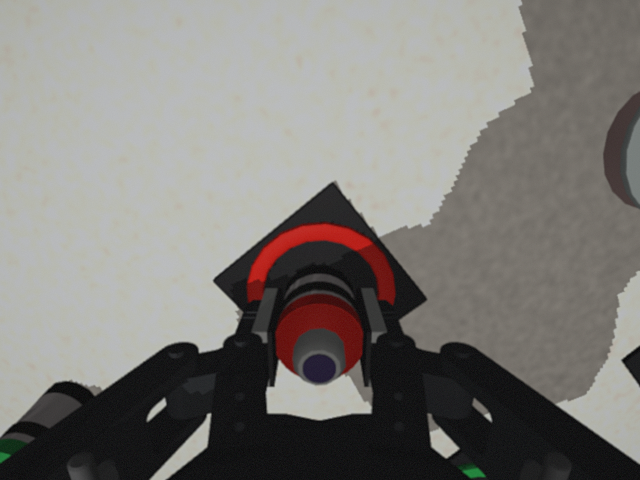

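Emit:
apply_moves:
  plan:
    - [0,0.04,0,0]
    - [0,0.03,0,0]
    - [0,0.03,0,0]
    - [0,0,0,0]

```text
clock: 8.3
ee_pos: [0.4474, -0.1666, 0.1874]
tool_rot: [0.601, 0.373, -0.373, -0.601]
ft_force: [0.1, 0.3, 2.8]
gripper_width: 0.0309
```

Emit:
apply_moves:
  plan:
    - [0,0,0,0]
    - [0,0,0,0]
    - [0,0,0,0]
    - [0,0,0,0]
    - [0,0,0,0]
    - [0,0,0,0]
    - [0,-0.1,0,0]
    - [0,-0.4,0,0]
    - [0,-0.8,0,0]
    - [0,-0.9,0,0]
    - [0,-0.9,0,0]
    - [0,-0.9,0,0]
  claw: 1

```text
clock: 9.3
ee_pos: [0.4471, -0.1665, 0.289]
tool_rot: [0.601, 0.373, -0.373, -0.601]
ft_force: [-0.8, -0.3, 0.2]
gripper_width: 0.0857
```

```bash
python3 -c "
from h import *
to(O['green'],.30)
c=robot.read_camera('wrist');I=c['color']
cv2.imwrite('pics/w4.png',I[:,:,::-1])"
```

```text
t 9.3 p [ 0.4471 -0.1665  0.289 ] jaw [0.445 0.896 0.   ] down [ 0. -0. -1.] w 0.0857 F [-0.8 -0.3  0.2] q1,q7 [0.24 1.34] UNITS [-5.51 -0.44 -2.87]
```

View pics/w4.png

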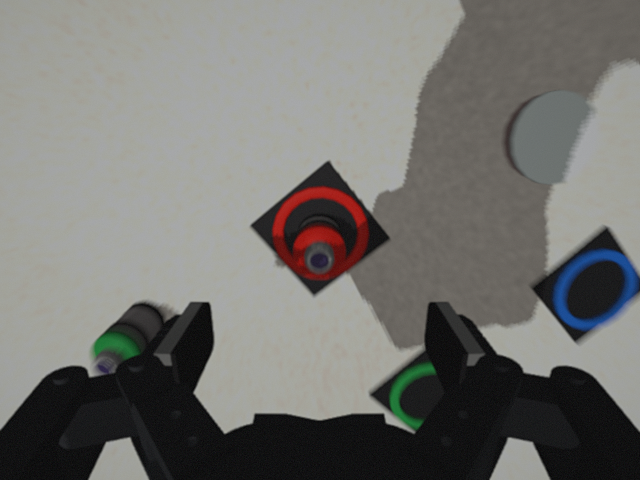

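Emit:
apply_moves:
  plan:
    - [-0.4,-0.1,-0.2,0]
    - [-0.7,-0.2,-0.4,0]
    - [-0.9,-0.1,-0.5,0]
    - [-0.9,0,-0.5,0]
    - [-0.9,0,-0.5,0]
    - [-0.8,0,-0.4,0]
    - [-0.5,0,-0.2,0]
    - [-0.3,0,-0.1,0]
    - [-0.1,0,-0.07,0]
    - [0,0,0,0]

```text
clock: 10.18
ee_pos: [0.4504, -0.3215, 0.2971]
tool_rot: [-0.601, -0.373, 0.373, 0.601]
ft_force: [0.5, -1.0, -0.3]
gripper_width: 0.0856
```

```bash
python3 -c "
from h import *
to(O['green'],.183)
c=robot.read_camera('wrist');I=c['color'].copy()
u=proj(c,[*O['green'],.064])[0]; cv2.circle(I,(int(u[0]),int(u[1])),3,(0,255,255),1); print(u)
cv2.imwrite('pics/w5.png',I[:,:,::-1])"
```

```text
t 10.18 p [ 0.4504 -0.3215  0.2971] jaw [0.445 0.896 0.   ] down [-0.  0. -1.] w 0.0856 F [ 0.5 -1.  -0.3] q1,q7 [0.51 1.62] UNITS [-0.02  4.56  0.01]
[316.80880967 258.26538129]
```

View pics/w5.png

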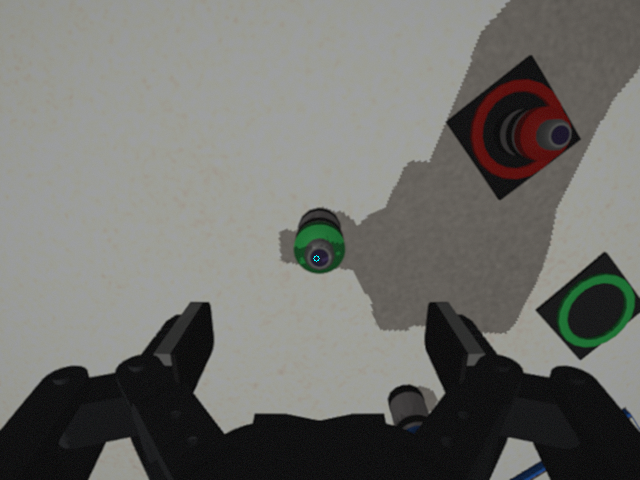

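Emit:
apply_moves:
  plan:
    - [0.05,0.3,0,0]
    - [0,0.6,0,0]
    - [0,0.7,0,0]
    - [0,0.7,0,0]
    - [0,0.7,0,0]
    - [0,0.6,0,0]
    - [0,0.4,0,0]
    - [0,0.3,0,0]
    - [0,0.2,0,0]
    - [0,0.06,0,0]
    - [0,0,0,0]

```text
clock: 11.15
ee_pos: [0.4511, -0.3204, 0.1833]
tool_rot: [0.601, 0.373, -0.373, -0.601]
ft_force: [0.4, 0.2, 0.1]
gripper_width: 0.085
```

Emit:
apply_moves:
  plan:
    - [0,0,0,0]
    - [0,0,0,0]
    - [0,0,0,0]
    - [0,0,0,0]
    - [0,0,0,0]
    - [0,0,0,0]
    - [0,0,0,0]
    - [0,0,0,0]
    - [0,0,0,0]
    - [0,0,0,0]
  claw: 0

```text
clock: 11.98
ee_pos: [0.4511, -0.3206, 0.1836]
tool_rot: [0.601, 0.373, -0.373, -0.601]
ft_force: [-1.0, 0.7, 5.4]
gripper_width: 0.0311
```

```bash
python3 -c "
from h import *
to(S['green'],.31)"
```

```text
t 11.98 p [ 0.4511 -0.3206  0.1836] jaw [ 0.445  0.896 -0.   ] down [ 0. -0. -1.] w 0.0311 F [-1.   0.7  5.4] q1,q7 [0.52 1.61] UNITS [ 9.1  -5.06 -2.76]
```

Emit:
apply_moves:
  plan:
    - [0,-0.1,0,0]
    - [0,-0.3,0,0]
    - [0,-0.6,0,0]
    - [0,-0.8,0,0]
    - [0,-0.9,0,0]
    - [0,-0.9,0,0]
    - [0,-0.7,0,0]
    - [0.2,-0.4,0,0]
    - [0.4,-0.2,-0.1,0]
    - [0.6,-0.1,-0.2,0]
    - [0.8,0,-0.3,0]
    - [0.9,0,-0.3,0]

```text
clock: 12.98
ee_pos: [0.504, -0.2645, 0.3078]
tool_rot: [-0.601, -0.372, 0.373, 0.601]
ft_force: [0.7, 0.4, -0.5]
gripper_width: 0.0313
```

Emit:
apply_moves:
  plan:
    - [0.9,0,-0.3,0]
    - [0.9,0,-0.3,0]
    - [0.9,0,-0.3,0]
    - [0.9,0,-0.3,0]
    - [0.9,0,-0.3,0]
    - [0.7,0,-0.2,0]
    - [0.5,0,-0.1,0]
    - [0.3,0,-0.06,0]
    - [0.2,0.1,0,0]
    - [0,0.3,0,0]
    - [0,0.5,0,0]
    - [0,0.5,0,0]

```text
clock: 13.98
ee_pos: [0.6133, -0.1484, 0.272]
tool_rot: [0.601, 0.372, -0.372, -0.601]
ft_force: [0.9, 0.0, -0.5]
gripper_width: 0.0313
```

```bash
python3 -c "
from h import *
to(S['green'],.19)"
```

```text
t 13.98 p [ 0.6133 -0.1484  0.272 ] jaw [ 0.446  0.895 -0.001] down [-0. -0. -1.] w 0.0313 F [ 0.9  0.  -0.5] q1,q7 [0.14 1.25] UNITS [ 0.04  3.28 -0.01]
```

Emit:
apply_moves:
  plan:
    - [0.04,0.5,0,0]
    - [0,0.6,0,0]
    - [0,0.6,0,0]
    - [0,0.5,0,0]
    - [0,0.4,0,0]
    - [0,0.25,0,0]
    - [0,0.2,0,0]
    - [0,0.13,0,0]
    - [0,0.08,0,0]
    - [0,0.02,0,0]
    - [0,0,0,0]

```text
clock: 14.9
ee_pos: [0.6146, -0.1465, 0.1915]
tool_rot: [0.601, 0.373, -0.372, -0.601]
ft_force: [-0.1, 0.2, -1.3]
gripper_width: 0.031
```

```bash
python3 -c "
from h import *
to(S['green'],.187)
c=robot.read_camera('wrist');I=c['color']
cv2.imwrite('pics/w6.png',I[:,:,::-1])"
```

```text
t 14.9 p [ 0.6146 -0.1465  0.1915] jaw [0.445 0.896 0.   ] down [ 0. -0. -1.] w 0.031 F [-0.1  0.2 -1.3] q1,q7 [0.14 1.25] UNITS [-0.04  0.18  0.  ]
```

View pics/w6.png

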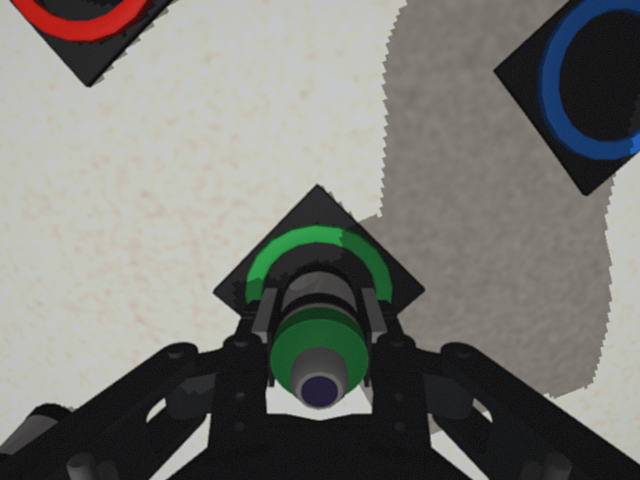

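Green sits centred over its ring, still a few mm up. Lowering to contact.

Emit:
apply_moves:
  plan:
    - [0,0.05,0,0]
    - [0,0.04,0,0]
    - [0,0.04,0,0]
    - [0,0.03,0,0]
    - [0,0,0,0]

```text
clock: 15.37
ee_pos: [0.6145, -0.1466, 0.1876]
tool_rot: [0.601, 0.373, -0.373, -0.601]
ft_force: [-2.3, 0.7, 6.6]
gripper_width: 0.0318
```

Emit:
apply_moves:
  plan:
    - [0,0,0,0]
    - [0,0,0,0]
    - [0,0,0,0]
    - [0,0,0,0]
    - [0,0,0,0]
    - [0,0,0,0]
    - [0,-0.1,0,0]
    - [0,-0.4,0,0]
    - [0,-0.8,0,0]
    - [0,-0.9,0,0]
    - [0,-0.9,0,0]
    - [0,-0.9,0,0]
  claw: 1

```text
clock: 16.37
ee_pos: [0.6143, -0.1465, 0.2891]
tool_rot: [0.601, 0.373, -0.372, -0.601]
ft_force: [0.2, 1.0, 0.6]
gripper_width: 0.0857
```

```bash
python3 -c "
from h import *
to(O['blue'],.30)
c=robot.read_camera('wrist');I=c['color']
cv2.imwrite('pics/w7.png',I[:,:,::-1])"
```

```text
t 16.37 p [ 0.6143 -0.1465  0.2891] jaw [0.445 0.896 0.   ] down [ 0. -0. -1.] w 0.0857 F [0.2 1.  0.6] q1,q7 [0.14 1.25] UNITS [-6.05 -0.43 -3.55]
```

View pics/w7.png

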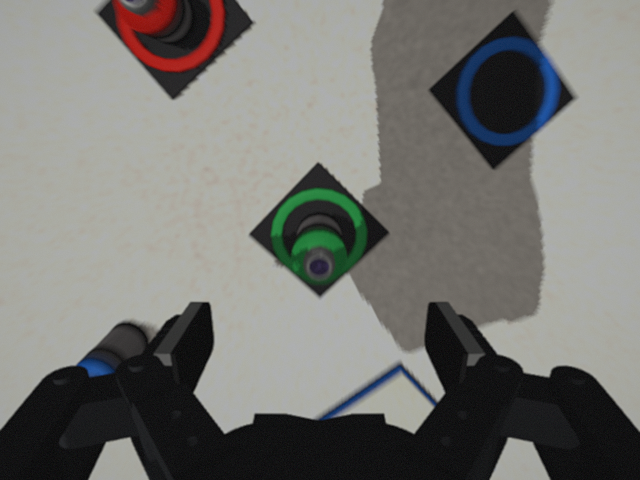

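Green upright in its ring. On to blue.

Emit:
apply_moves:
  plan:
    - [-0.4,-0.1,-0.2,0]
    - [-0.7,-0.2,-0.4,0]
    - [-0.9,-0.1,-0.5,0]
    - [-0.9,0,-0.5,0]
    - [-0.9,0,-0.5,0]
    - [-0.8,0,-0.5,0]
    - [-0.7,0,-0.4,0]
    - [-0.4,0,-0.3,0]
    - [-0.2,0,-0.2,0]
    - [-0.1,0,-0.05,0]
    - [0,0,0,0]

```text
clock: 17.33
ee_pos: [0.6273, -0.3201, 0.2969]
tool_rot: [-0.601, -0.373, 0.373, 0.601]
ft_force: [0.4, -0.3, 1.4]
gripper_width: 0.0856
```

```bash
python3 -c "
from h import *
to(O['blue'],.183)
c=robot.read_camera('wrist');I=c['color'].copy()
u=proj(c,[*O['blue'],.07])[0]; cv2.circle(I,(int(u[0]),int(u[1])),3,(0,255,255),1); print(u)
cv2.imwrite('pics/w8.png',I[:,:,::-1])"
```

```text
t 17.33 p [ 0.6273 -0.3201  0.2969] jaw [0.445 0.896 0.   ] down [-0.  0. -1.] w 0.0856 F [ 0.4 -0.3  1.4] q1,q7 [0.39 1.5 ] UNITS [-0.06  4.56  0.  ]
[314.77920107 262.33008281]
```

View pics/w8.png

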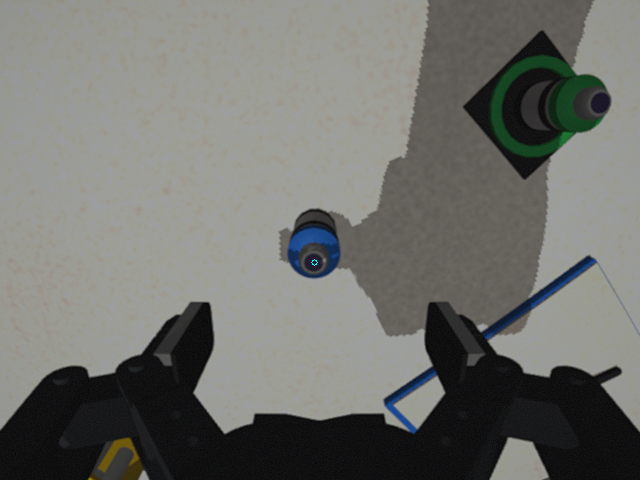

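Emit:
apply_moves:
  plan:
    - [-0.1,0.3,0,0]
    - [0,0.6,0,0]
    - [0,0.7,0,0]
    - [0,0.7,0,0]
    - [0,0.7,0,0]
    - [0,0.6,0,0]
    - [0,0.4,0,0]
    - [0,0.3,0,0]
    - [0,0.2,0,0]
    - [0,0.06,0,0]
    - [0,0,0,0]

```text
clock: 18.3
ee_pos: [0.6262, -0.3226, 0.1833]
tool_rot: [0.601, 0.373, -0.373, -0.601]
ft_force: [0.1, -0.7, 0.4]
gripper_width: 0.0856
```

Emit:
apply_moves:
  plan:
    - [0,0,0,0]
    - [0,0,0,0]
    - [0,0,0,0]
    - [0,0,0,0]
    - [0,0,0,0]
    - [0,0,0,0]
    - [0,0,0,0]
    - [0,0,0,0]
    - [0,0,0,0]
    - [0,0,0,0]
  claw: 0

```text
clock: 19.13
ee_pos: [0.6262, -0.3226, 0.1836]
tool_rot: [0.601, 0.373, -0.373, -0.601]
ft_force: [-1.9, 1.7, 6.2]
gripper_width: 0.0313
```

```bash
python3 -c "
from h import *
to(S['blue'],.31)"
```

```text
t 19.13 p [ 0.6262 -0.3226  0.1836] jaw [ 0.445  0.896 -0.   ] down [ 0. -0. -1.] w 0.0313 F [-1.9  1.7  6.2] q1,q7 [0.39 1.5 ] UNITS [10.94 -5.06  7.43]
```

Emit:
apply_moves:
  plan:
    - [0,-0.1,0,0]
    - [0,-0.3,0,0]
    - [0,-0.6,0,0]
    - [0,-0.8,0,0]
    - [0,-0.9,0,0]
    - [0,-0.9,0,0]
    - [0,-0.7,0,0]
    - [0.2,-0.4,0.1,0]
    - [0.4,-0.3,0.3,0]
    - [0.6,-0.1,0.4,0]
    - [0.8,0,0.5,0]
    - [0.8,0,0.5,0]

```text
clock: 20.13
ee_pos: [0.6163, -0.238, 0.3106]
tool_rot: [-0.601, -0.373, 0.373, 0.601]
ft_force: [0.3, 0.7, -1.5]
gripper_width: 0.0313
```

Emit:
apply_moves:
  plan:
    - [0.8,0,0.6,0]
    - [0.8,0,0.6,0]
    - [0.8,0,0.6,0]
    - [0.8,0,0.6,0]
    - [0.8,0,0.6,0]
    - [0.8,0,0.6,0]
    - [0.8,0,0.5,0]
    - [0.8,0,0.5,0]
    - [0.7,0,0.5,0]
    - [0.5,0,0.3,0]
    - [0.3,0,0.2,0]
    - [0,0,0,0]

```text
clock: 21.13
ee_pos: [0.5787, 0.0019, 0.3106]
tool_rot: [-0.6, -0.373, 0.374, 0.601]
ft_force: [0.8, 0.6, -1.4]
gripper_width: 0.0313
```

```bash
python3 -c "
from h import *
to(S['blue'],.19)"
```

```text
t 21.13 p [0.5787 0.0019 0.3106] jaw [0.442 0.897 0.   ] down [-0.001  0.001 -1.   ] w 0.0313 F [ 0.8  0.6 -1.4] q1,q7 [-0.1  1. ] UNITS [ 0.16  4.82 -0.05]
```

Emit:
apply_moves:
  plan:
    - [0.16,0.3,-0.05,0]
    - [0,0.6,0,0]
    - [0,0.7,0,0]
    - [0,0.7,0,0]
    - [0,0.7,0,0]
    - [0,0.6,0,0]
    - [0,0.5,0,0]
    - [0,0.3,0,0]
    - [0,0.2,0,0]
    - [0,0.1,0,0]
    - [0,0.05,0,0]
    - [0,0,0,0]

```text
clock: 22.13
ee_pos: [0.5824, 0.0022, 0.1922]
tool_rot: [0.601, 0.373, -0.372, -0.601]
ft_force: [0.0, 0.0, -1.2]
gripper_width: 0.0314
```

```bash
python3 -c "
from h import *
to(S['blue'],.187)
c=robot.read_camera('wrist');I=c['color']
cv2.imwrite('pics/w9.png',I[:,:,::-1])"
```

```text
t 22.13 p [0.5824 0.0022 0.1922] jaw [0.445 0.896 0.   ] down [ 0.001 -0.    -1.   ] w 0.0314 F [ 0.   0.  -1.2] q1,q7 [-0.1   0.99] UNITS [0.08 0.21 0.08]
```

View pics/w9.png

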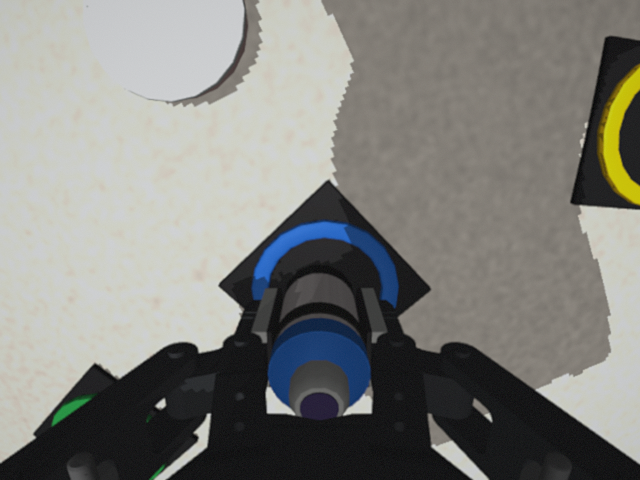

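Emit:
apply_moves:
  plan:
    - [0.1,0,0.08,0]
    - [0,0.06,0,0]
    - [0,0.05,0,0]
    - [0,0.04,0,0]
    - [0,0.03,0,0]
    - [0,0.02,0,0]
    - [0,0,0,0]

```text
clock: 22.77
ee_pos: [0.5816, 0.0054, 0.1875]
tool_rot: [0.601, 0.373, -0.373, -0.601]
ft_force: [-5.1, -0.2, 13.6]
gripper_width: 0.031
```

Emit:
apply_moves:
  plan:
    - [0,-0.02,0,0]
    - [0,0,0,0]

```text
clock: 22.93
ee_pos: [0.5816, 0.0054, 0.1876]
tool_rot: [0.601, 0.373, -0.372, -0.601]
ft_force: [-0.8, -0.1, 6.6]
gripper_width: 0.031
```

Emit:
apply_moves:
  plan:
    - [0,0,0,0]
    - [0,0,0,0]
    - [0,0,0,0]
    - [0,0,0,0]
    - [0,0,0,0]
    - [0,0,0,0]
    - [0,-0.1,0,0]
    - [0,-0.4,0,0]
    - [0,-0.8,0,0]
    - [0,-0.9,0,0]
    - [0,-0.9,0,0]
    - [0,-0.9,0,0]
  claw: 1

```text
clock: 23.93
ee_pos: [0.5815, 0.0054, 0.2893]
tool_rot: [0.601, 0.373, -0.372, -0.601]
ft_force: [0.5, -0.5, 1.3]
gripper_width: 0.0853
```

```bash
python3 -c "
from h import *
to(O['yellow'],.30)
c=robot.read_camera('wrist');I=c['color']
cv2.imwrite('pics/w10.png',I[:,:,::-1])"
```

```text
t 23.93 p [0.5815 0.0054 0.2893] jaw [0.445 0.896 0.   ] down [ 0.  0. -1.] w 0.0853 F [ 0.5 -0.5  1.3] q1,q7 [-0.11  0.99] UNITS [ 4.15 -0.43  6.63]
```

View pics/w10.png

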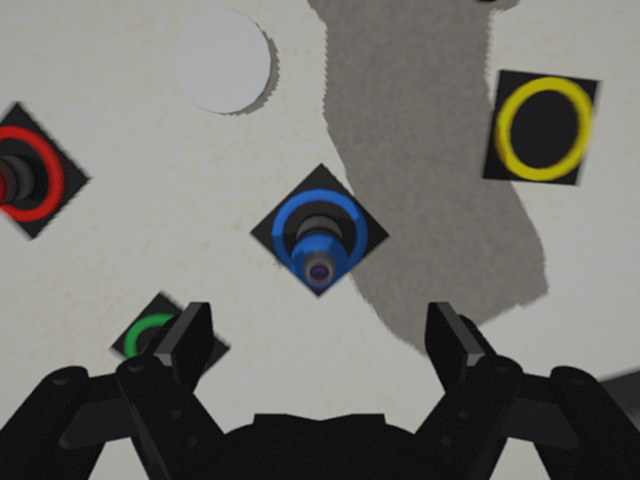

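Emit:
apply_moves:
  plan:
    - [0.2,-0.1,0.3,0]
    - [0.4,-0.2,0.6,0]
    - [0.5,-0.1,0.8,0]
    - [0.5,0,0.8,0]
    - [0.5,0,0.8,0]
    - [0.5,0,0.8,0]
    - [0.5,0,0.8,0]
    - [0.4,0,0.7,0]
    - [0.3,0,0.5,0]
    - [0.2,0,0.4,0]
    - [0.15,0,0.13,0]
    - [0,0,0,0]

```text
clock: 24.98
ee_pos: [0.4789, 0.173, 0.2974]
tool_rot: [-0.601, -0.373, 0.373, 0.601]
ft_force: [0.3, 0.2, 0.3]
gripper_width: 0.0849
```

```bash
python3 -c "
from h import *
to(O['yellow'],.183)
c=robot.read_camera('wrist');I=c['color'].copy()
u=proj(c,[*O['yellow'],.058])[0]; cv2.circle(I,(int(u[0]),int(u[1])),3,(0,255,255),1); print(u)
cv2.imwrite('pics/w11.png',I[:,:,::-1])"
```

```text
t 24.98 p [0.4789 0.173  0.2974] jaw [0.443 0.896 0.   ] down [-0.  0. -1.] w 0.0849 F [0.3 0.2 0.3] q1,q7 [-0.46  0.64] UNITS [-0.03  4.58 -0.02]
[316.2958931  255.64952218]
```

View pics/w11.png

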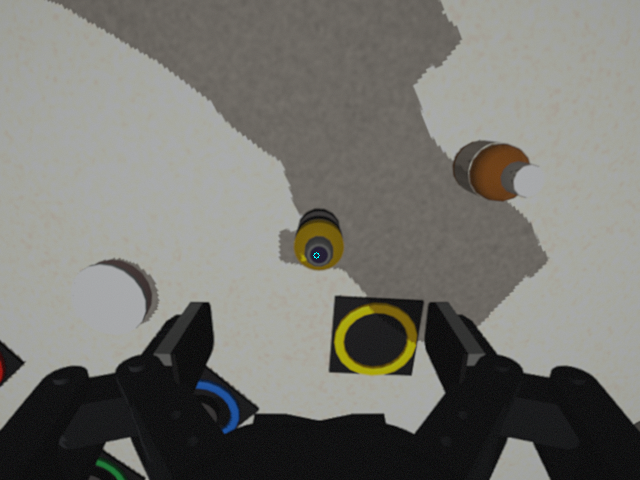

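Yellow's nose is at about (319,254), well centred. Descend and grip.

Emit:
apply_moves:
  plan:
    - [0,0.3,0,0]
    - [0,0.6,0,0]
    - [0,0.7,0,0]
    - [0,0.7,0,0]
    - [0,0.7,0,0]
    - [0,0.6,0,0]
    - [0,0.4,0,0]
    - [0,0.3,0,0]
    - [0,0.2,0,0]
    - [0,0.07,0,0]
    - [0,0,0,0]

```text
clock: 25.95
ee_pos: [0.4794, 0.1719, 0.1832]
tool_rot: [0.601, 0.373, -0.373, -0.601]
ft_force: [0.5, -1.4, -0.5]
gripper_width: 0.0855
```

Emit:
apply_moves:
  plan:
    - [0,0,0,0]
    - [0,0,0,0]
    - [0,0,0,0]
    - [0,0,0,0]
    - [0,0,0,0]
    - [0,0,0,0]
    - [0,0,0,0]
    - [0,0,0,0]
    - [0,0,0,0]
    - [0,0,0,0]
  claw: 0

```text
clock: 26.78
ee_pos: [0.4794, 0.1721, 0.1836]
tool_rot: [0.601, 0.373, -0.372, -0.601]
ft_force: [-0.4, -0.1, 6.6]
gripper_width: 0.0312
```

```bash
python3 -c "
from h import *
to(S['yellow'],.31)"
```

```text
t 26.78 p [0.4794 0.1721 0.1836] jaw [0.445 0.896 0.   ] down [ 0.  0. -1.] w 0.0312 F [-0.4 -0.1  6.6] q1,q7 [-0.45  0.63] UNITS [ 1.84 -5.05 -3.72]
```

Emit:
apply_moves:
  plan:
    - [0,-0.1,0,0]
    - [0,-0.3,0,0]
    - [0,-0.6,0,0]
    - [0,-0.7,0,0]
    - [0,-0.7,0,0]
    - [0,-0.5,0,0]
    - [0,-0.3,0,0]
    - [0.1,-0.1,-0.2,0]
    - [0.2,0,-0.4,0]
    - [0.3,0,-0.5,0]
    - [0.3,0,-0.6,0]
    - [0.3,0,-0.6,0]

```text
clock: 27.78
ee_pos: [0.545, 0.1733, 0.2652]
tool_rot: [-0.601, -0.372, 0.373, 0.601]
ft_force: [-0.2, -0.5, -1.3]
gripper_width: 0.0317
```

Emit:
apply_moves:
  plan:
    - [0.3,0,-0.6,0]
    - [0.2,0,-0.4,0]
    - [0.1,0,-0.3,0]
    - [0.04,0,-0.12,0]
    - [0,0,0,0]
    - [0,0.2,0,0]
    - [0,0.4,0,0]
    - [0,0.5,0,0]
    - [0,0.6,0,0]
    - [0,0.5,0,0]
    - [0,0.3,0,0]
    - [0,0.1,0,0]

```text
clock: 28.78
ee_pos: [0.5824, 0.1718, 0.1988]
tool_rot: [-0.601, -0.372, 0.374, 0.601]
ft_force: [0.4, 0.2, -0.6]
gripper_width: 0.0314
```

```bash
python3 -c "
from h import *
to(S['yellow'],.187)
c=robot.read_camera('wrist');I=c['color']
cv2.imwrite('pics/w12.png',I[:,:,::-1])"
```

```text
t 28.78 p [0.5824 0.1718 0.1988] jaw [ 0.444  0.896 -0.002] down [-0.002 -0.001 -1.   ] w 0.0314 F [ 0.4  0.2 -0.6] q1,q7 [-0.38  0.72] UNITS [ 0.02  0.47 -0.02]
```

View pics/w12.png

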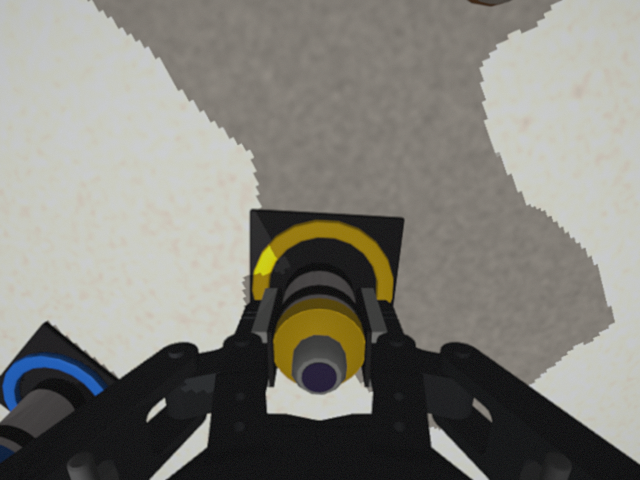

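Emit:
apply_moves:
  plan:
    - [0.03,0.1,0,0]
    - [0,0.1,0,0]
    - [0,0.08,0,0]
    - [0,0.06,0,0]
    - [0,0.04,0,0]
    - [0,0.04,0,0]
    - [0,0.02,0,0]
    - [0,0,0,0]

```text
clock: 29.5
ee_pos: [0.5833, 0.1726, 0.1897]
tool_rot: [0.601, 0.373, -0.373, -0.601]
ft_force: [0.9, 0.3, -2.4]
gripper_width: 0.0313
```

Emit:
apply_moves:
  plan:
    - [0,0.03,0,0]
    - [0,0.03,0,0]
    - [0,0.02,0,0]
    - [0,0,0,0]

```text
clock: 29.83
ee_pos: [0.5833, 0.1726, 0.1877]
tool_rot: [0.601, 0.373, -0.373, -0.601]
ft_force: [-0.3, 0.4, -2.0]
gripper_width: 0.0313
```

Emit:
apply_moves:
  plan:
    - [0,0.02,0,0]
    - [0,0,0,0]

```text
clock: 30.0
ee_pos: [0.5834, 0.1726, 0.1876]
tool_rot: [0.601, 0.373, -0.373, -0.601]
ft_force: [-2.8, -0.6, 8.7]
gripper_width: 0.0311
```

Emit:
apply_moves:
  plan:
    - [0,0,0,0]
    - [0,0,0,0]
    - [0,0,0,0]
    - [0,0,0,0]
    - [0,0,0,0]
    - [0,0,0,0]
    - [0,-0.1,0,0]
    - [0,-0.4,0,0]
    - [0,-0.8,0,0]
    - [0,-0.9,0,0]
    - [0,-0.9,0,0]
    - [0,-0.9,0,0]
  claw: 1

```text
clock: 31.0
ee_pos: [0.5832, 0.1725, 0.2891]
tool_rot: [0.601, 0.373, -0.372, -0.601]
ft_force: [-0.5, -0.3, -1.2]
gripper_width: 0.0852
```

Emit:
apply_moves:
  plan:
    - [0,-0.9,0,0]
    - [0,-0.9,0,0]
    - [0.3,-0.4,0.2,0]
    - [0.6,0,0.5,0]
    - [0.6,0,0.7,0]
    - [0.6,0,0.7,0]
    - [0.6,0,0.7,0]
    - [0.6,0,0.7,0]
    - [0.6,0,0.7,0]
    - [0.6,0,0.7,0]
    - [0.3,0,0.3,0]
    - [0,0,0,0]

```text
clock: 32.0
ee_pos: [0.5188, 0.3407, 0.3422]
tool_rot: [-0.6, -0.374, 0.374, 0.601]
ft_force: [-0.1, 0.7, 0.3]
gripper_width: 0.0852
```

```bash
python3 - <<'E'
from h import *
to((.5,.5),.3)
out=[]
for n,(a,b,w,h) in dict(top=(140,170,350,140),scene=(110,190,400,140)).items():
    c=robot.read_camera(n); I=c["color"].copy()
    for k in S:
        for z in (.004+H[k]/1e3,):
            u=proj(c,[*S[k],z])[0]; print(n,k,np.round((u-[a,b])*2,0))
    out.append(cv2.resize(I[b:b+h,a:a+w,::-1],(2*w,2*h),interpolation=cv2.INTER_CUBIC))
out[0]=cv2.copyMakeBorder(out[0],0,0,0,100,cv2.BORDER_CONSTANT)
cv2.imwrite("pics/final.png",np.vstack(out))
E
```

```text
t 32.0 p [0.5188 0.3407 0.3422] jaw [0.441 0.897 0.001] down [-0.001  0.001 -1.   ] w 0.0852 F [-0.1  0.7  0.3] q1,q7 [-0.67  0.43] UNITS [5.38 1.7  3.49]
top red [501. 221.]
top yellow [182.  87.]
top green [486.  62.]
top blue [340.  89.]
scene red [239.  53.]
scene yellow [614. 110.]
scene green [263. 172.]
scene blue [434. 120.]
```

View pics/final.png

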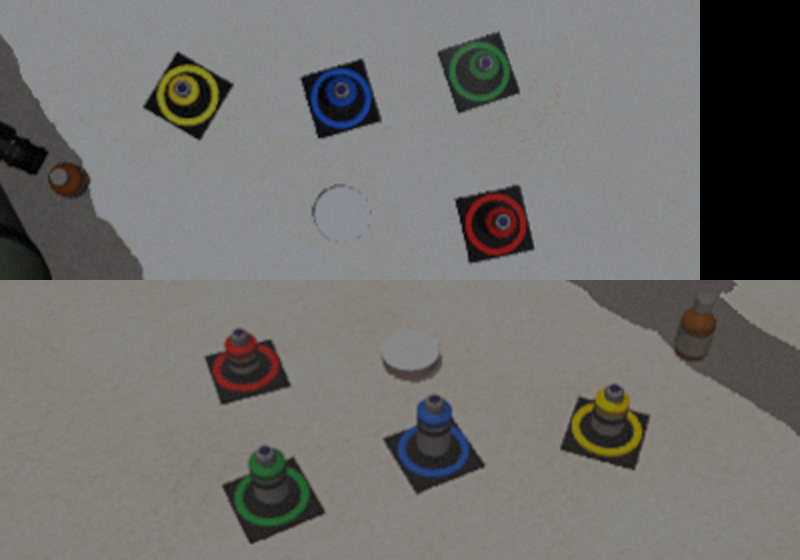

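All four are upright and centred in their rings. The noses match the predictions to within about 2 px, and the dish and bottle have not moved.

```bash
python3 -c "
from plant import robot
print(robot.close_job())"
```

```text
the job is handed in; nothing more can be done
None
```

All four objectives are parked upright, lens end up, each in the socket of its own colour. I moved them in the order red, green, blue, yellow and handed the job in at about 32 s of the 109 s allowed.

I found the objectives and sockets with the top and scene cameras. I checked each objective with the wrist camera before gripping. I lowered each one in sub-millimetre steps to light contact before opening the fingers.

- **Final check:** the top and scene pictures show each objective centred in its ring, with the nose within about 2 px of where it should be. The dish and the bottle look unmoved. The gripper was open and touching nothing at the end.
- **Contact forces:** red, green and yellow were released at 3 to 9 N. Blue briefly read about 14 N on contact, so I backed off to about 7 N before letting it go.
- **Disagreements:** the objective positions from different cameras differed by up to about 5 mm (blue in y). The wrist view settled these before each grasp. The arm's own position reading was up to about 4 mm off while it was moving, but settled within about 1 mm at rest.

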